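Stand the fallen spice tin up and read its tag

TASK

The red spice tin has fallen out of its row: stand it upright again on its empty place, centred on the dark brown square mark, and let go of it. Then take the orange tag reader out of its stand and hold it upright on the middle of the yellow tag on the red tin's lid, pressed down gently so that the sprung brass tip is about half-way in, and finish while holding it there. Leave the other two tins, the beaker and the wooden mould where they are.

Things in the scene. Friction and masses are not known exactly. Their poses are not given: they have to be found in the camera images.
- red_tin: fallen square tin, 46 x 46 mm, 96 mm tall, flat sides, red with a pale paper band, about 0.18 kg (varies). Lies on a flat side beside its empty place, bottom nearest it, lid pointing away from the row (about +y). Origin: centre of its bottom face, 23 mm above the table while it lies, 0 when it stands; z points from bottom to lid: level while it lies, up when it stands
- tag (a point): centre of the top of the round yellow tag on the red tin's lid: disc 22 mm across, 2 mm proud of the lid, 98 mm from the tin's bottom, on the tin's own axis
- empty_place: the red tin's place in the row: a flat dark brown square mark 52 mm wide on the table (0.6 mm high, seen only, nothing to bump into). Origin: its centre, on the table; x axis along the row
- lane: the row: fixed wooden battens, 16 mm wide, 15 mm high, on three sides of a strip 292 mm long (x axis, along the row), open on the +y side where the red tin fell out; inner face of the -y batten 38 mm from the centre line. Three places at x = -88, 0 and +88 mm: two hold tins, one is the empty place, in any order. Origin: middle of the row, on the table
- tin_green: green square spice tin, 46 x 46 mm and 96 mm tall, upright, with the same lid and yellow tag as the red one; a neighbour, leave it standing where it is. Origin: centre of its underside, z up.
- tin_blue: blue square spice tin, 46 x 46 mm and 96 mm tall, upright, with the same lid and yellow tag as the red one; a neighbour, leave it standing where it is. Origin: centre of its underside, z up.
- stand: the reader's stand, fixed: a grey block 56 x 56 mm and 65 mm tall with a round hole from the top, 24 mm across and 60 mm deep. Origin: centre of its underside. It stands to the left or to the right of the row
- reader: tag reader, 0.12 kg, upright in the stand; lift it 60 mm straight up to clear. Origin: on its axis, underside of the black collar that rests on the stand's top (65 mm above the table); z up. Collar 36 mm across, 0 to 6 mm; orange square grip above it, 24 x 24 mm, sides along x and y, 6 to 70 mm. Below: black nose 18 mm across to -35 mm, brass tip 8 mm across to -53 mm when fully out
- reader_point (a point): centre of the flat end of the reader's brass tip: on the reader's axis, 53 mm below its origin when the tip is out, 39 mm when fully in
- plunger (a joint): how far the brass tip is pushed into the reader: 0 fully out, 0.014 m fully in; a spring pushes it out with 0.75 N at 0, rising by 0.25 N per mm to 4.25 N at 14 mm
- beaker: round terracotta beaker, rim 76 mm across, 95 mm tall, standing on the other side of the row from the reader; leave it alone. Origin: centre of its underside
- mould: carved wooden gingerbread mould lying flat, 150 x 100 x 22 mm, with a dark fish on it; leave it alone. Origin: centre of its underside

How it is judged (in metres and radians):
On the way, in this order (a step that is already met when the one before it is completed fails the run):
1. the red tin stands upright on its empty place, let go (angle between red_tin's own z axis and vertical below 0.12 rad and horizontal distance between red_tin and empty_place below 0.015 m and height (world z) of red_tin below 0.006 m and contact force between the fingers and red_tin below 0.2 N and linear speed of red_tin below 0.02 m/s), for 0.3 s.
2. the reader is lifted clear of its stand in the fingers (height (world z) of reader above 0.115 m and contact force between the fingers and reader above 1 N and contact force between reader and stand below 0.05 N), for 0.1 s.
At the end, for the whole second after the job is handed in: Red tin upright (7 deg), within 15 mm of the middle of its place, fingers off it. Reader held in the fingers, upright within 8 deg, tip within 9 mm of the tag's centre, pushed in 3 to 11.5 mm, pressing on the tin with 0.7 to 6 N, through the last second (angle between red_tin's own z axis and vertical below 0.12 rad and horizontal distance between red_tin and empty_place below 0.015 m and height (world z) of red_tin below 0.006 m and contact force between the fingers and red_tin below 0.2 N and distance between reader_point and tag below 0.009 m and angle between reader's own z axis and vertical below 0.14 rad and value of joint plunger between 0.003 and 0.0115 m and contact force between reader and red_tin between 0.7 and 6 N and contact force between the fingers and reader above 1 N and height (world z) of reader above 0.13 m); the arm keeps its last pose, push and grip.
It fails at once if the green or the blue tin is knocked over or shifted by more than 15 mm (distance of any of tin_green, tin_blue from where it was at the start of the episode above 0.015 m or angle between any of tin_green, tin_blue's own z axis and vertical above 0.35 rad).
It fails at once if the beaker or the mould is shifted by more than 20 mm (distance of any of beaker, mould from where it was at the start of the episode above 0.02 m).
It fails at once if the reader is pressed on the red tin with more than 15 N (contact force between reader and red_tin above 15 N).
It also fails if it takes over 54 s, if anything falls off the work surface, if the arm or the gripper's body presses on something with over 40 N, if the wrist force passes 120 N, or if a joint passes its speed limit or range.

ROBOT

A 6-joint arm with a two-finger parallel gripper is mounted at the origin on the work surface. World frame = base frame: x ahead of the robot, y to its left, z up, the work surface at z = 0. Lengths are in mm, angles in degrees, forces in N, time in s.
With the tool pointing down it reaches from about 350 to 850 mm from the base axis. Payload 8.1 kg.
Tool frame: the origin (TCP) lies on the centre line of the jaws, within the pads' length; the fingertips stand 19 mm ahead of it and the grasp point (between the pads) is the TCP; z points along the fingers, y is the direction in which the jaws open and shut (so a half turn about z gives the same grasp; the last joint's range is limited). The gripper opens to 85 mm and grips with 20 to 120 N. Pads are 22 mm wide; open, the fingers measure 114 mm over their backs; the gripper's body (76 mm by 85 mm) begins 54 mm behind the grasp point. The pads swing forward as they close: fully open they stand 13 mm farther back than shut.
Start: joints at [-80.638, 7.471, 85.268, -0, 87.261, -4.893], TCP at [147.765, -581.525, 250.292] pointing down, gripper open.
Joint ranges: [-169.43, 169.43], [-51.17, 129.36], [1.28, 143.12], [-76.62, 256.62], [0, 156.53], [-152.29, 152.29]. Speed limits (degrees/s): [136.94, 136.94, 159.86, 180, 180, 180].

INTERFACE

Orientations are given as [roll, pitch, yaw] about the fixed x, y, z axes, in that order (R = Rz(yaw) Ry(pitch) Rx(roll)).
In Python, from bench import r, viewer gives the robot as it stands.
- The arm moves only by the tool carry_out, never from a script. Its argument "commands" is a list that holds one entry, the list of rows, each a list of 7 numbers: the finger opening in mm, from 0 to 85.4, then the shift along the tool's x, y, z in mm, then the turn, a rotation vector about the tool's x, y, z in degrees. A call has 1 to 5 rows; each row is the pose to reach, as a shift and turn from the pose commanded when the call began, along the tool's axes at that moment; what a row does not reach only later rows make up. A row lasts 1/8 s, in which the tool goes at most 62.5 mm and 10.7 degrees, less where a joint would pass 70% of its speed; a pose out of reach is approached as far as the arm can. A call with a gripper value outside its range is refused whole. The fingers move at their own pace and stop on an object; "grip_force" is the grip in N (left out, the last holds). Time passes only in rows, so rows that repeat a pose let the fingers close. It gives the time, the measured TCP pose, the force and the opening at its end, in the units of the state.
- r.sense(): the state, without advancing time (a new reading comes with each control period).
- viewer.snapshot(name): name is "side" or "top"; returns the picture (420x560x3 uint8, red, green, blue); there is no depth.
- viewer.calibration(name): a dict with "camera_matrix" (3x3 intrinsics, pixels), "k1" (the pictures are not rectified: a ray, as slopes to the right and down, at radius r is drawn at 1 + k1 r^2 times it, then the intrinsics apply), "rvec" (rotation vector, rad) and "tvec" (3), from world to camera coordinates, as OpenCV has them. Camera axes: x right, y down, z forward; pixel columns grow to the right and rows downward; lengths in mm; the calibration is good to about 2 mm. A picture is of the moment at which its call begins. calibration takes no time and is no camera call.
- r.hand_in(): hands the job in, once; it reports no verdict.
The state is a dict: "time": time; "joint_pos": joint angles; "qd": joint speeds; "joint_efforts": joint torques, N m; "tool_pos": TCP position; "tcp_rot": TCP orientation; "ft_force": force on the tool from outside, world axes, zero at the start; "wrist_torque": the same for the moment, N m; "finger_gap": finger opening in mm.
Only numpy, scipy, OpenCV 4.12 (cv2) and the standard library are available. Lean on these libraries where they do the work, as an engineer would, in place of code of your own. Each camera call takes 0.05 s, during which the arm holds its last target. There are 200 camera calls.

## Working session

There is one attempt and no reset: what is moved stays moved. The work goes in short steps, Python scripts to look and compute and a tool call to move; the robot and the scene stay as the last step left them, time stands still between calls to the robot, and variables do not carry over. Pictures are saved under pics/ and viewed, about 8 in all and at most 12, crops included, and the job is handed in when it is done.

Besides the shell and the picture viewer there is one more tool, called as a command line: name --argument value ..., lists and objects as JSON in quotes. carry_out: Moves the arm, as the interface text tells. Its arguments: {"type":"object","properties":{"commands":{"type":"array","items":{"type":"array","items":{"type":"array","items":{"type":"number"}}}},"grip_force":{"type":"number"}},"required":["commands"]}

```bash
mkdir -p pics; ls; python3 - <<'E'
from bench import r, viewer
import cv2
print(r.sense())
for n in("side","top"):
    cv2.imwrite(f"pics/{n}0.png",viewer.snapshot(n)[:,:,::-1]); print(viewer.calibration(n))
E
```

```text
pics
{'time': 0.0, 'joint_pos': array([-8.06366694e+01,  7.51636615e+00,  8.53317280e+01, -1.29464668e-03,
        8.72623976e+01, -4.89505587e+00]), 'qd': array([ 0.09282102, -0.00593092, -0.07938633,  0.04306579, -0.07329565,
        0.02973846]), 'joint_efforts': array([ 1.42354472e-05, -5.69408727e+01, -5.00547695e+01, -2.25500463e-05,
        1.50930835e-02,  1.88823907e-05]), 'tool_pos': array([ 147.68277763, -580.98409839,  249.20783164]), 'tcp_rot': array([-1.79889801e+02, -8.14002298e-03,  1.42584417e+01]), 'ft_force': array([-0.45353826, -0.5049663 ,  0.7245246 ]), 'wrist_torque': array([-0.00656027, -0.02943063, -0.0451678 ]), 'finger_gap': 85.61311105058331}
{'camera_matrix': array([[381.91697702,   0.        , 278.95596123],
       [  0.        , 381.91697702, 213.12851715],
       [  0.        ,   0.        ,   1.        ]]), 'k1': 0.03531493296853688, 'rvec': array([ 0.48834128, -2.64253117,  1.31756422]), 'tvec': array([501.55352859, 194.98303051, 751.58747152])}
{'camera_matrix': array([[450.70300162,   0.        , 285.76386334],
       [  0.        , 450.70300162, 203.9105814 ],
       [  0.        ,   0.        ,   1.        ]]), 'k1': -0.0076989059629794096, 'rvec': array([ 2.15671909, -2.15488986,  0.12561606]), 'tvec': array([  -1.13879569,  559.18293957, 1121.02049122])}
```

View pics/top0.png

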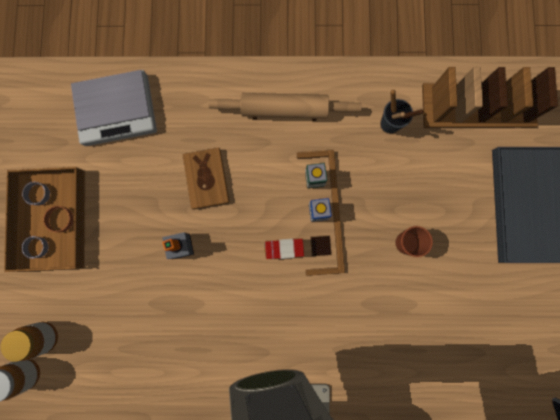

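View pics/side0.png

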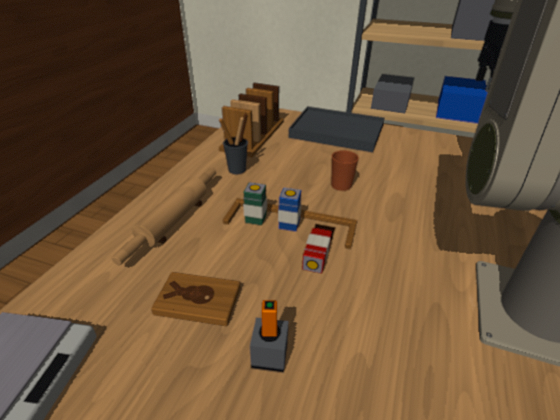

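The top view shows the row running vertically at about column 325. The red tin lies at (265–303, 249), the mark is at (320, 246), and the reader is at (172, 245) in a stand at (178, 246). Next I enlarge this area.

```bash
cat >h.py <<'E'
import numpy as np, cv2
from bench import r, viewer
def ray(n,u,v):
    c=viewer.calibration(n);K=c["camera_matrix"];k=c["k1"]
    d=cv2.undistortPoints(np.array([[[u,v]]],float),K,np.array([k,0,0,0,0.]))[0,0]
    R=cv2.Rodrigues(c["rvec"])[0]
    return -R.T@c["tvec"].ravel(), R.T@np.r_[d,1]
def at(n,u,v,z):
    o,d=ray(n,u,v); return (o+d*(z-o[2])/d[2]).round(1)
def px(n,P):
    c=viewer.calibration(n)
    return cv2.projectPoints(np.array(P,float).reshape(-1,1,3),c["rvec"],c["tvec"],c["camera_matrix"],np.array([c["k1"],0,0,0,0.]))[0][:,0].round(1)
def crop(n,x0,y0,x1,y1,s,name):
    im=viewer.snapshot(n)[y0:y1,x0:x1,::-1]
    cv2.imwrite(f"pics/{name}.png",cv2.resize(im,None,fx=s,fy=s,interpolation=cv2.INTER_CUBIC))
E
python3 - <<'E'
from h import *
a=cv2.imread("pics/top0.png")
b=cv2.resize(a[215:285,255:355],None,fx=8,fy=8,interpolation=2)[:,:]
cv2.imwrite("pics/c1.png",b)
s=cv2.imread("pics/side0.png")
c=cv2.resize(a[225:265,155:205],None,fx=8,fy=8,interpolation=2)
d=cv2.resize(s[290:370,240:300],None,fx=6,fy=6,interpolation=2)
o=np.zeros((480,760,3),np.uint8);o[:320,:400]=c;o[:,400:]=d
cv2.imwrite("pics/c2.png",o)
E
```

```text
(no output)
```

View pics/c1.png

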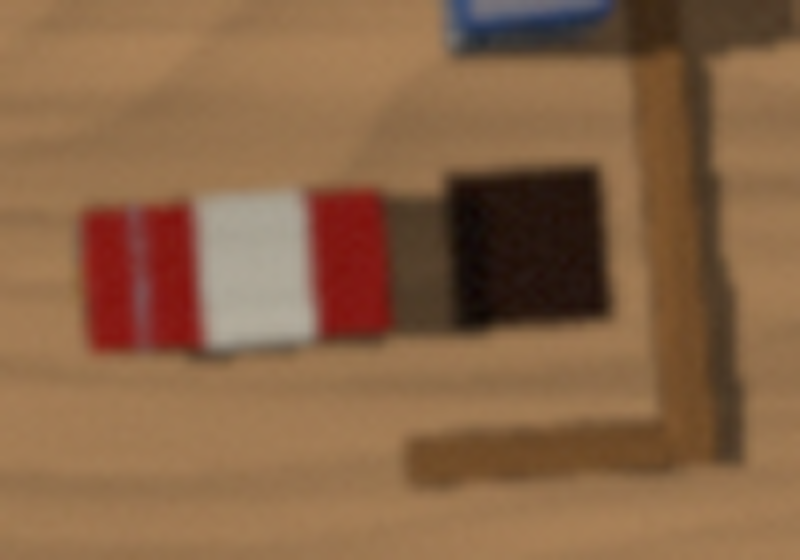

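View pics/c2.png

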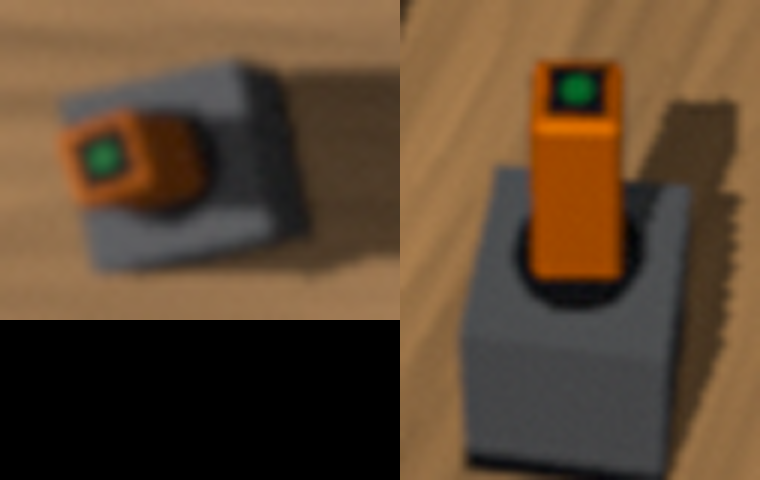

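```bash
python3 - <<'E'
from h import *
f=lambda x,y,x0,y0,s=8:(x0+(x+.5)/s-.5,y0+(y+.5)/s-.5)
def P(name,pts,x0,y0,z):
    q=np.array([at("top",*f(*p,x0,y0),z) for p in pts]); m=q.mean(0)
    n=np.roll(q,-1,0)-q
    print(name,q[:,:2].tolist(),"mean",m.round(1),"len",np.hypot(n[:,0],n[:,1]).round(1),"ang",np.degrees(np.arctan2(n[:,1],n[:,0])).round(1))
P("tin",[(80,212),(383,190),(391,333),(93,350)],255,215,46)
P("mark",[(448,172),(600,167),(608,316),(458,325)],255,215,.6)
P("reader",[(60,130),(133,108),(152,190),(82,210)],155,225,135)
P("stand",[(60,100),(238,62),(272,237),(97,270)],155,225,65)
P("batten",[(655,440),(632,60)],255,215,15)
g=lambda x,y:(240+(x-400+.5)/6-.5,290+(y+.5)/6-.5)
print("side reader",at("side",*g(577,90),135))
# side tag: bottom-face etc
print("top beaker",at("top",415,240,95),"blue",at("top",320,208.5,98),"green",at("top",317,172.5,98))
E
```

```text
tin [[463.7, 52.4], [470.7, -42.7], [426.0, -45.1], [420.7, 48.1]] mean [445.3   3.2  46. ] len [95.4 44.8 93.4 43.2] ang [ -85.8 -176.9   93.3    5.7]
mark [[478.6, -65.4], [480.3, -115.1], [431.9, -117.2], [428.9, -68.4]] mean [454.9 -91.5   0.6] len [49.7 48.4 48.9 49.8] ang [ -88.  -177.5   93.5    3.5]
reader [[460.4, 285.6], [466.8, 264.6], [443.2, 258.3], [437.4, 278.4]] mean [452.  271.7 135. ] len [22.  24.4 20.9 24.1] ang [ -73.1 -165.1  106.1   17.4]
stand [[472.5, 305.5], [484.3, 250.6], [430.4, 238.6], [420.3, 292.3]] mean [451.9 271.8  65. ] len [56.2 55.2 54.6 53.8] ang [ -77.9 -167.4  100.7   14.2]
batten [[392.3, -130.4], [514.2, -124.5]] mean [ 453.2 -127.4   15. ] len [122. 122.] ang [   2.8 -177.2]
side reader [451.2 273.  135. ]
top beaker [ 464.6 -311.4   95. ] blue [540.2 -83.8  98. ] green [628.6 -77.2  98. ]
```

```bash
cat >>h.py <<'E'
from scipy.spatial.transform import Rotation as Ro
L=np.radians(4); e=np.array([np.cos(L),np.sin(L),0]); u=np.array([-np.sin(L),np.cos(L),0]); k=np.array([0,0,1.])
def Rt(a,y=e):   # tool leaning: a=+45 body on the +u side, -45 body on the -u side
    a=np.radians(a); up=np.cross(k,y); z=-np.sin(a)*up-np.cos(a)*k
    return Ro.from_matrix(np.c_[np.cross(y,z),y,z])
def plan(p,R,base=None):
    if base is None:
        s=r.sense(); base=(s["tool_pos"],Ro.from_euler("xyz",s["tcp_rot"],degrees=True))
    b,B=base
    print("shift",B.inv().apply(np.array(p)-b).round(1),"turn",np.degrees((B.inv()*R).as_rotvec()).round(1)); return (np.array(p),R)
def st():
    s=r.sense();print({q:np.round(s[q],1) for q in("time","tool_pos","tcp_rot","joint_pos","ft_force","finger_gap")})
E
python3 - <<'E'
from h import *
b=plan([444.8,10,250],Rt(0))
b=plan(np.array([444.8,10,27])+100*(.707*u+.707*k),Rt(45),b)
b=plan([444.8,10,27],Rt(45),b)
E
```

```text
shift [ 4.335e+02 -4.997e+02  3.000e-01] turn [ -0.1  -0.1 -79.7]
shift [ 70.7   0.  152.3] turn [ -0. -45.   0.]
shift [ -0.  -0. 100.] turn [0. 0. 0.]
```

carry_out --commands '[[[85,43,-50,0,0,0,-8],[85,87,-100,0,0,0,-16],[85,130,-150,0,0,0,-24],[85,173,-200,0,0,0,-32],[85,217,-250,0,0,0,-40]]]' --grip_force 40

```text
time: 0.72
tool_pos: [288.5, -300.4, 249.9]
tcp_rot: [-180.0, -0.0, 54.5]
ft_force: [1.3, -0.0, 0.3]
finger_gap: 85.4
```

```bash
python3 - <<'E'
from h import *
st()
b=plan([444.8,10,250],Rt(0))
E
```

```text
{'time': np.float64(0.7), 'tool_pos': array([ 288.5, -300.4,  249.9]), 'tcp_rot': array([-180. ,   -0. ,   54.5]), 'joint_pos': array([-53.2, -22.3, 112.5,   0. ,  89.8, -17.7]), 'ft_force': array([ 1.3, -0. ,  0.3]), 'finger_gap': np.float64(85.4)}
shift [343.4 -53.    0. ] turn [  0.   -0.  -39.5]
```

carry_out --commands '[[[85,62,-10,0,0,0,-8],[85,124,-20,0,0,0,-16],[85,186,-30,0,0,0,-24],[85,248,-40,0,0,0,-32],[85,310,-50,0,0,0,-39.5]]]'

```text
time: 1.35
tool_pos: [428.4, -20.8, 250.2]
tcp_rot: [180.0, 0.0, 94.0]
ft_force: [1.9, -0.7, 0.3]
finger_gap: 84.8
```

```bash
python3 - <<'E'
from h import *
st()
b=plan(np.array([444.8,10,27])+100*(.707*u+.707*k),Rt(45))
E
```

```text
{'time': np.float64(1.4), 'tool_pos': array([428.4, -20.8, 250.2]), 'tcp_rot': array([180.,   0.,  94.]), 'joint_pos': array([ -9.6, -20.1, 110.8,  -0. ,  89.2, -13.6]), 'ft_force': array([ 1.9, -0.7,  0.3]), 'finger_gap': np.float64(84.8)}
shift [100.3  18.5 152.5] turn [  0. -45.   0.]
```

carry_out --commands '[[[85,30,4,20,0,-9,0],[85,55,8,50,0,-18,0],[85,80,12,85,0,-27,0],[85,100,16,120,0,-36,0],[85,100,18,152,0,-45,0]]]'

```text
time: 1.98
tool_pos: [439.8, 80.1, 97.6]
tcp_rot: [179.8, 45.2, 93.8]
ft_force: [0.0, -0.9, 0.5]
finger_gap: 85.1
```

```bash
python3 - <<'E'
from h import *
st()
plan([444.8,10,27],Rt(45))
E
```

```text
{'time': np.float64(2.0), 'tool_pos': array([439.8,  80.1,  97.6]), 'tcp_rot': array([179.8,  45.2,  93.8]), 'joint_pos': array([ 32.1,  13.5, 107.2, -39. ,  85.8,  40.6]), 'ft_force': array([ 0. , -0.9,  0.5]), 'finger_gap': np.float64(85.1)}
shift [ 0.6 -0.1 99.6] turn [ 0.1  0.2 -0.1]
```

carry_out --commands '[[[85,0,0,20,0,0,0],[85,0,0,45,0,0,0],[85,0,0,70,0,0,0],[85,0,0,90,0,0,0],[85,0,0,99,0,0,0]]]'

```text
time: 2.6
tool_pos: [444.1, 7.0, 28.6]
tcp_rot: [179.9, 44.9, 93.6]
ft_force: [0.1, 0.4, -0.3]
finger_gap: 85.1
```

```bash
python3 - <<'E'
from h import *
st()
a=viewer.snapshot("top")[200:300,240:360,::-1];b=viewer.snapshot("side")[190:310,240:380,::-1]
o=np.zeros((500,800,3),np.uint8);o[:333,:400]=cv2.resize(a,(400,333),interpolation=2);o[:343,400:]=cv2.resize(b,(400,343),interpolation=2)
cv2.imwrite("pics/g1.png",o[:345])
E
```

```text
{'time': np.float64(2.6), 'tool_pos': array([444.1,   7. ,  28.6]), 'tcp_rot': array([179.9,  44.9,  93.6]), 'joint_pos': array([ 24.4,  16.5, 112.9, -43.1,  75.2,  41.7]), 'ft_force': array([ 0.1,  0.4, -0.3]), 'finger_gap': np.float64(85.1)}
```

View pics/g1.png

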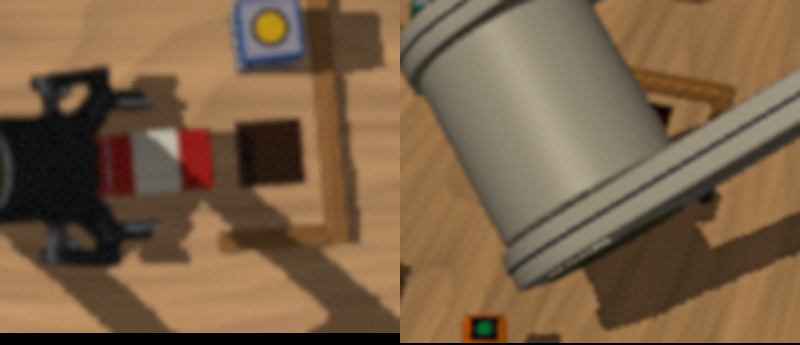

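The left part shows the top view. The fingers straddle the tin at (150, 100) and (155, 228), and the tin's axis is near row 160, so it's centred and I can close.

carry_out --commands '[[[70,0,0,0,0,0,0],[55,0,0,0,0,0,0],[40,0,0,0,0,0,0],[36,0,0,0,0,0,0],[36,0,0,0,0,0,0]]]'

```text
time: 3.32
tool_pos: [444.7, 8.8, 29.0]
tcp_rot: [179.9, 45.0, 93.7]
ft_force: [0.2, 2.9, 7.4]
finger_gap: 45.6
```

```bash
python3 - <<'E'
from h import *
st()
s=r.sense(); p=s["tool_pos"]
b=plan(p+[0,0,60],Rt(45))
# where TCP sits on tin: along axis from bottom, and above axis
bot=np.array([448.6,-44.7,23]); d=p-bot; h=d@u; up=d[2]; print("h",h,"up",up)
mk=np.array([453.8,-90.2,0])
T=mk-up*u+h*k
b2=plan(T+[0,0,60],Rt(-45),b); plan(T,Rt(-45),b2); print(T)
E
```

```text
{'time': np.float64(3.3), 'tool_pos': array([444.7,   8.8,  29. ]), 'tcp_rot': array([179.9,  45. ,  93.7]), 'joint_pos': array([ 24.6,  16.6, 112.7, -43.1,  75.3,  41.7]), 'ft_force': array([0.2, 2.9, 7.4]), 'finger_gap': np.float64(45.6)}
shift [-42.4   0.1 -42.4] turn [-0.1 -0.  -0.2]
h 53.64011141965091 up 5.956857254992656
shift [-91.9   2.2  57. ] turn [ 0. 90.  0.]
shift [-42.4   0.   42.4] turn [0. 0. 0.]
[454.21552936 -96.14234665  53.64011142]
```

carry_out --commands '[[[36,-10,0,-10,0,0,0],[36,-20,0,-20,0,0,0],[36,-32,0,-32,0,0,0],[36,-42,0,-42,0,0,0],[36,-50,0,-50,0,0,0]]]'

```text
time: 3.95
tool_pos: [444.2, 8.4, 100.3]
tcp_rot: [179.9, 45.0, 93.7]
ft_force: [0.2, -0.6, -0.9]
finger_gap: 46.0
```

```bash
python3 - <<'E'
from h import *
st()
T=np.array([454.2,-96.1,53.6])
b=plan(T*[1,1,0]+[0,0,110],Rt(-45))
E
```

```text
{'time': np.float64(4.0), 'tool_pos': array([444.2,   8.4, 100.3]), 'tcp_rot': array([179.9,  45. ,  93.7]), 'joint_pos': array([ 24.6,   8.1, 113. , -41.9,  81.3,  36. ]), 'ft_force': array([ 0.2, -0.6, -0.9]), 'finger_gap': np.float64(46.0)}
shift [-81.1   3.1  67.3] turn [ 0.1 90.  -0.3]
```

carry_out --commands '[[[36,-8,0,7,0,9,0],[36,-16,0.5,14,0,18,0],[36,-24,1,21,0,27,0],[36,-32,1.5,28,0,36,0],[36,-40,1.5,34,0,45,0]]]'

```text
time: 4.58
tool_pos: [449.3, -44.2, 104.6]
tcp_rot: [179.8, -0.2, 93.8]
ft_force: [-0.6, -1.0, -3.1]
finger_gap: 45.6
```

```bash
python3 - <<'E'
from h import *
st()
T=np.array([454.2,-96.1,53.6])
b=plan(T*[1,1,0]+[0,0,110],Rt(-45))
E
```

```text
{'time': np.float64(4.6), 'tool_pos': array([449.3, -44.2, 104.6]), 'tcp_rot': array([179.8,  -0.2,  93.8]), 'joint_pos': array([-12.3,  -9.1, 117.4,   0.3,  71.6, -16.3]), 'ft_force': array([-0.6, -1. , -3.1]), 'finger_gap': np.float64(45.6)}
shift [-52.1   1.5  -5.6] turn [ 0.2 44.8 -0.1]
```

carry_out --commands '[[[36,-10,0,-1,0,9,0],[36,-20,0.5,-2,0,18,0],[36,-31,1,-3,0,27,0],[36,-42,1.5,-4,0,36,0],[36,-52,1.5,-5.5,0,44.8,0]]]'

```text
time: 5.2
tool_pos: [454.0, -97.0, 109.6]
tcp_rot: [179.8, -45.0, 93.9]
ft_force: [1.1, 0.2, -2.3]
finger_gap: 46.2
```

```bash
python3 - <<'E'
from h import *
st()
T=np.array([454.2,-96.1,53.6])
b=plan(T,Rt(-45))
a=viewer.snapshot("top")[200:300,240:360,::-1];b=viewer.snapshot("side")[130:290,210:390,::-1]
o=np.zeros((360,800,3),np.uint8);o[:333,:400]=cv2.resize(a,(400,333),interpolation=2);o[:356,400:]=cv2.resize(b,(400,356),interpolation=2)
cv2.imwrite("pics/g2.png",o)
E
```

```text
{'time': np.float64(5.2), 'tool_pos': array([454. , -97. , 109.6]), 'tcp_rot': array([179.8, -45. ,  93.9]), 'joint_pos': array([-41.1,  18.6,  99.3,  30.4,  96.2, -51. ]), 'ft_force': array([ 1.1,  0.2, -2.3]), 'finger_gap': np.float64(46.2)}
shift [-39.    0.1  40.2] turn [ 0.3 -0.  -0.1]
```

View pics/g2.png

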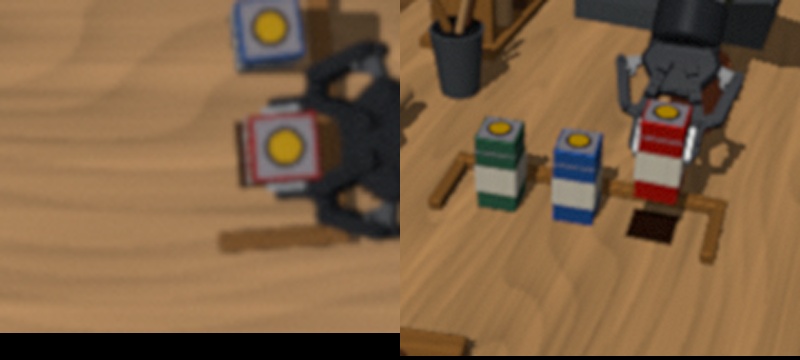

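The tin hangs upright in the jaws, with its tag at crop pixel (287, 147) in the top view and clear of the blue tin. I'll check the tag's position before lowering.

```bash
python3 - <<'E'
from h import *
print(at("top",240+287.5/3.333-.5,200+147.5/3.33-.5,154), at("top",240+269.5/3.333-.5,200+28.5/3.33-.5,98))
E
```

```text
[453.3 -92.2 154. ] [541.3 -84.6  98. ]
```

carry_out --commands '[[[36,-9,0,9,0,0,0],[36,-18,0,18,0,0,0],[36,-27,0,27,0,0,0],[36,-33,0,33,0,0,0],[36,-36,0,36,0,0,0]]]'

```text
time: 5.92
tool_pos: [453.6, -95.4, 57.4]
tcp_rot: [-180.0, -44.8, 93.8]
ft_force: [-0.1, 0.2, -0.7]
finger_gap: 45.4
```

```bash
python3 - <<'E'
from h import *
st()
T=np.array([454.2,-96.1,53.6])
b=plan(T,Rt(-45))
E
```

```text
{'time': np.float64(5.9), 'tool_pos': array([453.6, -95.4,  57.4]), 'tcp_rot': array([-180. ,  -44.8,   93.8]), 'joint_pos': array([-40.8,  23.5,  99.7,  30.1,  91.6, -53.4]), 'ft_force': array([-0.1,  0.2, -0.7]), 'finger_gap': np.float64(45.4)}
shift [-3.2  0.5  2.2] turn [ 0.1  0.2 -0.2]
```

Tag at (453, −92), as expected. I lower the last few mm slowly.

carry_out --commands '[[[36,-0.7,0,0.7,0,0,0],[36,-1.4,0,1.4,0,0,0],[36,-2.1,0,2.1,0,0,0],[36,-2.8,0,2.8,0,0,0],[36,-2.8,0,2.8,0,0,0]]]'

```text
time: 6.55
tool_pos: [453.9, -96.0, 54.2]
tcp_rot: [180.0, -44.8, 93.8]
ft_force: [-0.6, -2.1, 0.9]
finger_gap: 45.4
```

carry_out --commands '[[[36,-0.5,0,0.5,0,0,0],[36,-1,0,1,0,0,0],[36,-1,0,1,0,0,0]]]'

```text
time: 6.92
tool_pos: [454.0, -96.1, 54.0]
tcp_rot: [180.0, -44.9, 93.8]
ft_force: [-4.4, -3.3, 12.5]
finger_gap: 45.5
```

carry_out --commands '[[[46,0.5,0,-0.5,0,0,0],[50,0.5,0,-0.5,0,0,0],[55,0.5,0,-0.5,0,0,0],[60,0.5,0,-0.5,0,0,0],[62,0.5,0,-0.5,0,0,0]]]'

```text
time: 7.55
tool_pos: [453.7, -95.8, 53.1]
tcp_rot: [-180.0, -44.8, 93.7]
ft_force: [0.2, 0.4, 1.3]
finger_gap: 62.0
```

carry_out --commands '[[[62,0.5,0,-0.5,0,0,0],[62,0,0,-10,0,0,0],[62,0,0,-30,0,0,0],[62,0,0,-60,0,0,0],[62,0,0,-90,0,0,0]]]'

```text
time: 8.18
tool_pos: [458.2, -160.9, 118.8]
tcp_rot: [179.9, -44.7, 93.8]
ft_force: [-1.2, -0.4, -0.6]
finger_gap: 61.5
```

```bash
python3 - <<'E'
from h import *
st()
a=viewer.snapshot("top")[200:300,240:360,::-1];b=viewer.snapshot("side")[130:290,210:390,::-1]
o=np.zeros((360,800,3),np.uint8);o[:333,:400]=cv2.resize(a,(400,333),interpolation=2);o[:356,400:]=cv2.resize(b,(400,356),interpolation=2)
cv2.imwrite("pics/g3.png",o)
E
```

```text
{'time': np.float64(8.2), 'tool_pos': array([ 458.2, -160.9,  118.8]), 'tcp_rot': array([179.9, -44.7,  93.8]), 'joint_pos': array([-45.1,  23.4,  91.9,  28.1, 100.1, -52.9]), 'ft_force': array([-1.2, -0.4, -0.6]), 'finger_gap': np.float64(61.5)}
```

View pics/g3.png

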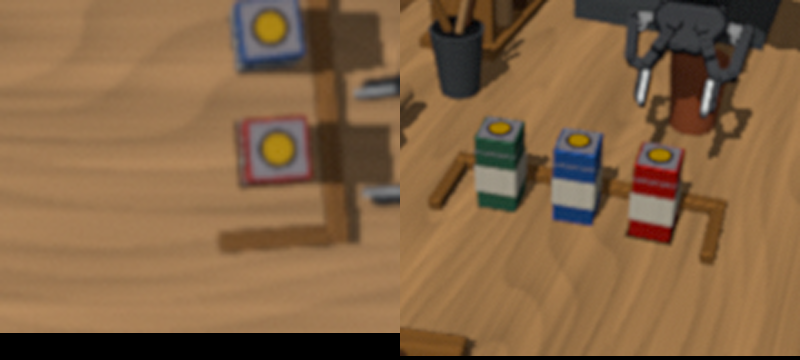

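The red tin stands on its mark with its tag at crop (278, 149), and the neighbours haven't moved. Next I measure the tags and plan the move to the reader.

```bash
python3 - <<'E'
from h import *
for n,(x0,x1,y0,y1) in {"top":(300,345,235,260),"side":(310,345,188,212)}.items():
    im=cv2.cvtColor(viewer.snapshot(n),cv2.COLOR_RGB2HSV)[y0:y1,x0:x1]
    m=cv2.inRange(im,(17,170,110),(32,255,255)); M=cv2.moments(m,True)
    c=(x0+M["m10"]/M["m00"],y0+M["m01"]/M["m00"]); print(n,M["m00"],c,at(n,*c,98))
yr=np.array([np.cos(np.radians(15)),np.sin(np.radians(15)),0])
b=plan([455,-100,240],Rt(0))
plan([452,272,240],Rt(0,yr),b)
E
```

```text
top 66.0 (322.93939393939394, 244.15151515151516) [454.4 -90.1  98. ]
side 38.0 (326.5263157894737, 199.10526315789474) [452.7 -87.3  98. ]
shift [128.9   0.7 -44.7] turn [  0.2 -44.7  -0.3]
shift [371.3  23.    0. ] turn [  0.   0. -11.]
```

carry_out --commands '[[[62,10,0,-25,0,0,0],[62,40,0,-40,0,-10,0],[62,70,0,-45,0,-20,0],[62,100,0.5,-45,0,-30,0],[62,128,0.5,-45,0,-40,0]]]'

```text
time: 9.0
tool_pos: [454.3, -99.3, 239.7]
tcp_rot: [179.9, -4.5, 93.7]
ft_force: [0.9, 1.3, -0.6]
finger_gap: 62.2
```

```bash
python3 - <<'E'
from h import *
st()
yr=np.array([np.cos(np.radians(15)),np.sin(np.radians(15)),0])
plan([452,272,240],Rt(0,yr))
E
```

```text
{'time': np.float64(9.0), 'tool_pos': array([454.3, -99.3, 239.7]), 'tcp_rot': array([179.9,  -4.5,  93.7]), 'joint_pos': array([-21.7, -12.3, 105.7,   4.1,  88.5, -25.7]), 'ft_force': array([ 0.9,  1.3, -0.6]), 'finger_gap': np.float64(62.2)}
shift [369.5  22.   28.8] turn [  0.5  -4.5 -11.3]
```

carry_out --commands '[[[62,60,4,4,0,-1,-2],[62,120,7,9,0,-2,-4],[62,180,11,14,0,-3,-7],[62,240,15,19,0,-4,-9],[62,300,18,23,0.5,-4.5,-11]]]'

```text
time: 9.62
tool_pos: [451.3, 203.5, 240.2]
tcp_rot: [-179.9, -0.3, 104.9]
ft_force: [0.4, -0.8, -0.2]
finger_gap: 62.2
```

carry_out --commands '[[[62,35,2,3,0,0,0],[62,70,4,6,0,0,0],[62,70,4,6,0,0,0]]]'

```text
time: 10.0
tool_pos: [436.9, 271.9, 233.9]
tcp_rot: [-179.8, -0.3, 105.0]
ft_force: [-0.8, -0.6, -0.5]
finger_gap: 61.8
```

```bash
python3 - <<'E'
from h import *
st()
yr=np.array([np.cos(np.radians(15)),np.sin(np.radians(15)),0])
plan([452,272,112],Rt(0,yr))
E
```

```text
{'time': np.float64(10.0), 'tool_pos': array([436.9, 271.9, 233.9]), 'tcp_rot': array([-179.8,   -0.3,  105. ]), 'joint_pos': array([26. , -5.3, 99.9,  0.3, 85.5, 11. ]), 'ft_force': array([-0.8, -0.6, -0.5]), 'finger_gap': np.float64(61.8)}
shift [ -4.5  15.  121.8] turn [-0.2 -0.3 -0. ]
```

carry_out --commands '[[[62,-2,8,20,0,0,0],[62,-4.5,15,50,0,0,0],[62,-4.5,15,70,0,0,0],[62,-4.5,15,75,-0.2,-0.3,0],[62,-4.5,15,75,-0.2,-0.3,0]]]'

```text
time: 10.62
tool_pos: [454.1, 269.4, 160.5]
tcp_rot: [179.8, 0.0, 104.8]
ft_force: [-0.3, 1.2, 0.6]
finger_gap: 61.9
```

```bash
python3 - <<'E'
from h import *
st()
yr=np.array([np.cos(np.radians(15)),np.sin(np.radians(15)),0])
plan([452,272,112],Rt(0,yr))
a=viewer.snapshot("side")[250:380,200:340,::-1]
cv2.imwrite("pics/g4.png",cv2.resize(a,None,fx=4,fy=4,interpolation=2))
E
```

```text
{'time': np.float64(10.6), 'tool_pos': array([454.1, 269.4, 160.5]), 'tcp_rot': array([179.8,   0. , 104.8]), 'joint_pos': array([ 2.520e+01, -3.000e-01,  1.029e+02, -1.000e-01,  7.730e+01,
        1.040e+01]), 'ft_force': array([-0.3,  1.2,  0.6]), 'finger_gap': np.float64(61.9)}
shift [ 3.1 -1.5 48.5] turn [ 0.2  0.  -0.2]
```

View pics/g4.png

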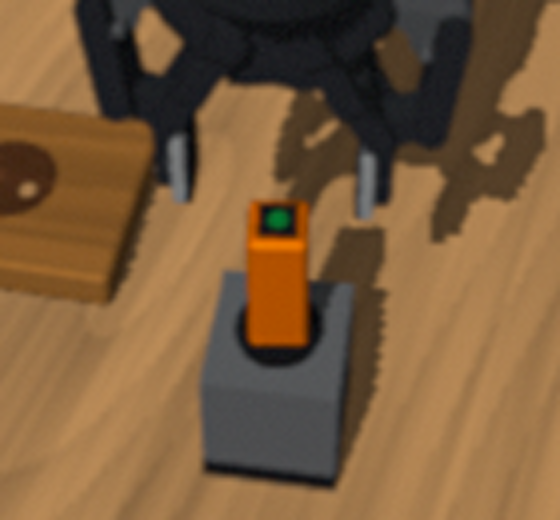

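The jaws at columns 180 and 365 straddle the grip at column 278, so I descend and close.

carry_out --commands '[[[62,3,-1.5,10,0.2,0,0],[62,3,-1.5,20,0.2,0,0],[62,3,-1.5,30,0.2,0,0],[62,3,-1.5,40,0.2,0,0],[62,3,-1.5,48,0.2,0,0]]]'

```text
time: 11.3
tool_pos: [452.0, 272.3, 111.6]
tcp_rot: [-179.9, 0.0, 104.8]
ft_force: [0.2, 0.1, 0.3]
finger_gap: 61.7
```

carry_out --commands '[[[50,0,0,0,0,0,0],[35,0,0,0,0,0,0],[24,0,0,0,0,0,0],[15,0,0,0,0,0,0],[15,0,0,0,0,0,0]]]' --grip_force 50

```text
time: 11.92
tool_pos: [452.8, 272.6, 113.3]
tcp_rot: [179.9, 0.0, 104.8]
ft_force: [-0.8, 0.3, 3.8]
finger_gap: 23.3
```

carry_out --commands '[[[15,0,0,0,0,0,0],[15,0,0,0,0,0,0]]]'

```text
time: 12.18
tool_pos: [452.7, 272.6, 113.3]
tcp_rot: [179.9, -0.0, 104.8]
ft_force: [-1.3, 0.1, 6.2]
finger_gap: 23.5
```

carry_out --commands '[[[15,0,0,-15,0,0,0],[15,0,0,-35,0,0,0],[15,0,0,-60,0,0,0],[15,0,0,-95,0,0,0],[15,0,0,-130,0,0,0]]]'

```text
time: 12.8
tool_pos: [451.9, 272.2, 244.0]
tcp_rot: [-179.9, 0.0, 104.8]
ft_force: [0.6, 0.7, -0.9]
finger_gap: 23.4
```

```bash
python3 - <<'E'
from h import *
st()
yr=np.array([np.cos(np.radians(15)),np.sin(np.radians(15)),0])
plan([453.8,-89.5,250],Rt(0,yr))
a=viewer.snapshot("side")
cv2.imwrite("pics/g5.png",cv2.resize(a[190:370,180:360,::-1],None,fx=3,fy=3,interpolation=2))
E
```

```text
{'time': np.float64(12.8), 'tool_pos': array([451.9, 272.2, 244. ]), 'tcp_rot': array([-179.9,    0. ,  104.8]), 'joint_pos': array([25.5, -3.6, 97.2, -0. , 86.4, 10.7]), 'ft_force': array([ 0.6,  0.7, -0.9]), 'finger_gap': np.float64(23.4)}
shift [-350.3  -90.3   -5.8] turn [-0.1  0.  -0.2]
```

View pics/g5.png

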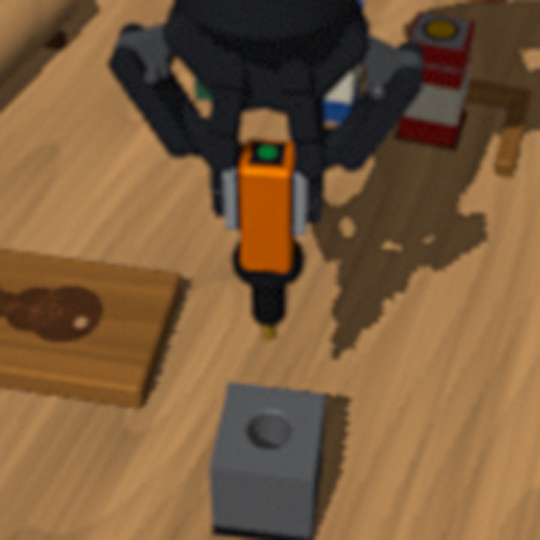

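The reader is upright in the jaws, with the brass tip at crop (267, 338) and clear of the stand. I carry it over the tin.

```bash
python3 - <<'E'
from h import *
print(px("side",[452,272,142.7]),"seen",180+267.5/3-.5,190+338.5/3-.5)
E
```

```text
[[268.8 300.7]] seen 268.6666666666667 302.3333333333333
```

carry_out --commands '[[[15,-40,-10,-2,0,0,0],[15,-95,-25,-4,0,0,0],[15,-150,-39,-6,0,0,0],[15,-205,-53,-6,0,0,0],[15,-260,-67,-6,0,0,0]]]'

```text
time: 13.48
tool_pos: [453.4, 2.3, 249.0]
tcp_rot: [180.0, 0.0, 104.8]
ft_force: [0.6, -0.9, -1.8]
finger_gap: 23.2
```

carry_out --commands '[[[15,-40,-10,0,0,0,0],[15,-75,-19,0,0,0,0],[15,-90,-23,0,0,0,0],[15,-90,-23,0,0,0,0]]]'

```text
time: 13.98
tool_pos: [454.4, -89.3, 248.7]
tcp_rot: [-180.0, -0.0, 104.7]
ft_force: [-0.7, 1.1, -1.9]
finger_gap: 23.4
```

```bash
python3 - <<'E'
from h import *
st()
yr=np.array([np.cos(np.radians(15)),np.sin(np.radians(15)),0])
plan([453.8,-89.5,204],Rt(0,yr))
E
```

```text
{'time': np.float64(14.0), 'tool_pos': array([454.4, -89.3, 248.7]), 'tcp_rot': array([-180. ,   -0. ,  104.7]), 'joint_pos': array([-17.5, -14.2, 106.2,  -0. ,  88. , -32.1]), 'ft_force': array([-0.7,  1.1, -1.9]), 'finger_gap': np.float64(23.4)}
shift [-0.1 -0.6 44.7] turn [-0.  -0.  -0.3]
```

carry_out --commands '[[[15,0,-0.5,12,0,0,0],[15,0,-0.5,25,0,0,0],[15,0,-0.5,35,0,0,0],[15,0,-0.5,41,0,0,0],[15,0,-0.5,42,0,0,0]]]'

```text
time: 14.6
tool_pos: [453.7, -88.8, 206.1]
tcp_rot: [-179.9, -0.0, 104.8]
ft_force: [0.0, 0.0, -1.1]
finger_gap: 23.5
```

```bash
python3 - <<'E'
from h import *
st()
b=viewer.snapshot("side")[130:230,270:390,::-1]
cv2.imwrite("pics/g6.png",cv2.resize(b,None,fx=6,fy=6,interpolation=2))
p=r.sense()["tool_pos"]; print(px("side",[p-[0,0,101.3],[453.8,-89.5,98]]))
E
```

```text
{'time': np.float64(14.6), 'tool_pos': array([453.7, -88.8, 206.1]), 'tcp_rot': array([-179.9,   -0. ,  104.8]), 'joint_pos': array([-17.4, -12.9, 109.6,  -0. ,  83.3, -32.2]), 'ft_force': array([ 0. ,  0. , -1.1]), 'finger_gap': np.float64(23.5)}
[[326.4 196. ]
 [326.3 198.5]]
```

View pics/g6.png

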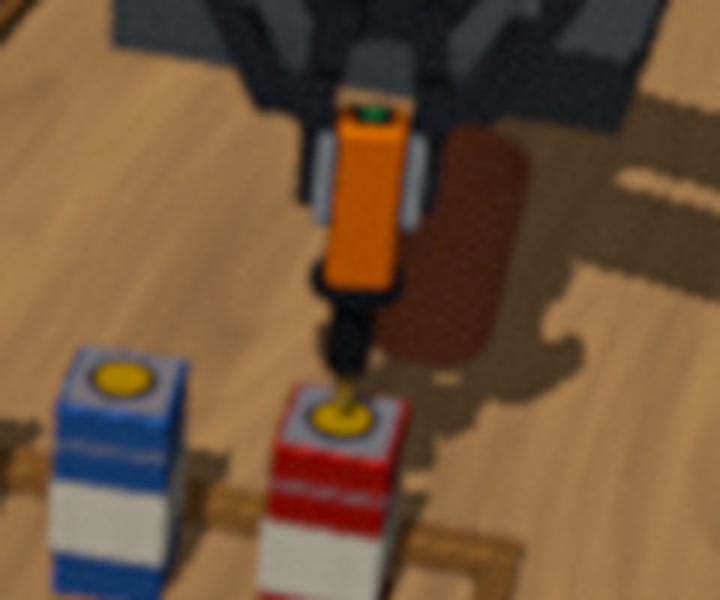

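The tip at (347, 402) sits just above the tag's centre at (341, 417), about 2 mm off sideways. I press down slowly.

carry_out --commands '[[[15,0,0,3,0,0,0],[15,0,0,6,0,0,0],[15,0,0,8,0,0,0],[15,0,0,9.5,0,0,0],[15,0,0,9.5,0,0,0]]]'

```text
time: 15.28
tool_pos: [454.1, -89.1, 197.3]
tcp_rot: [-180.0, 0.0, 104.8]
ft_force: [-0.9, -0.7, 0.7]
finger_gap: 23.4
```

carry_out --commands '[[[15,0,0,1,0,0,0],[15,0,0,2,0,0,0],[15,0,0,3,0,0,0],[15,0,0,4,0,0,0],[15,0,0,4,0,0,0]]]'

```text
time: 15.9
tool_pos: [454.0, -89.1, 193.3]
tcp_rot: [-180.0, 0.0, 104.8]
ft_force: [0.3, -1.0, 0.8]
finger_gap: 23.3
```

```bash
python3 - <<'E'
from h import *
st()
b=viewer.snapshot("side")[130:230,270:390,::-1]; f=[r.sense()["ft_force"][2]]
for i in range(5): viewer.snapshot("side"); f.append(r.sense()["ft_force"][2])
print(np.round(f,1))
cv2.imwrite("pics/g7.png",cv2.resize(b,None,fx=6,fy=6,interpolation=2))
E
```

```text
{'time': np.float64(15.9), 'tool_pos': array([454. , -89.1, 193.3]), 'tcp_rot': array([-180. ,    0. ,  104.8]), 'joint_pos': array([-17.4, -12.4, 110.6,  -0. ,  81.8, -32.2]), 'ft_force': array([ 0.3, -1. ,  0.8]), 'finger_gap': np.float64(23.3)}
[1.7 1.1 1.  0.1 0.5 1. ]
```

View pics/g7.png

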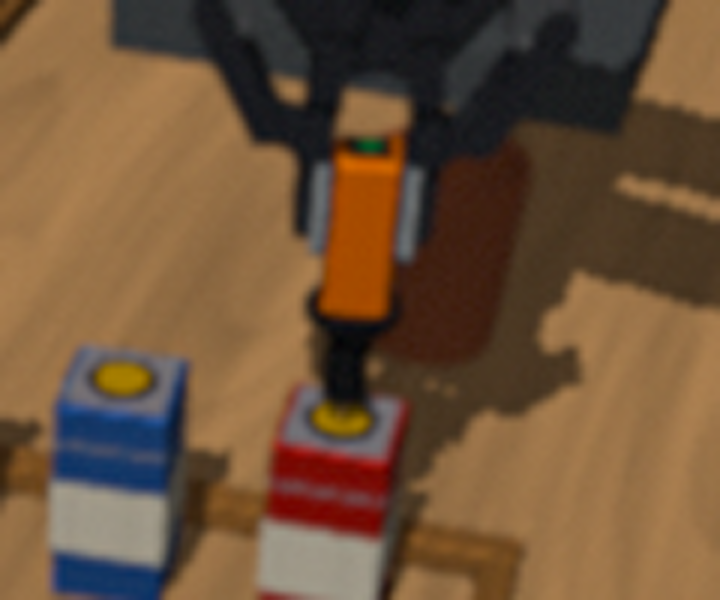

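carry_out --commands '[[[15,0,0,0.5,0,0,0],[15,0,0,1,0,0,0],[15,0,0,1,0,0,0],[15,0,0,1,0,0,0]]]'

```text
time: 16.7
tool_pos: [454.1, -89.1, 192.3]
tcp_rot: [-180.0, 0.0, 104.8]
ft_force: [0.2, 0.5, 1.6]
finger_gap: 23.4
```

```bash
python3 - <<'E'
from h import *
f=[]
for i in range(8): viewer.snapshot("side"); f.append(r.sense()["ft_force"][2])
print(np.round(f,1),np.mean(f)); st(); r.hand_in()
E
```

```text
[2.2 1.7 2.  2.1 2.3 1.7 2.  1. ] 1.8559132574373234
{'time': np.float64(17.1), 'tool_pos': array([454. , -89.1, 192.3]), 'tcp_rot': array([-180. ,    0. ,  104.8]), 'joint_pos': array([-17.4, -12.3, 110.6,  -0. ,  81.7, -32.2]), 'ft_force': array([-0.1, -0.1,  1. ]), 'finger_gap': np.float64(23.6)}
the job is handed in; nothing more can be done
```

I stood the red tin upright on its mark and let go of it. I then lifted the reader out of its stand and pressed it on the red tin's tag. I handed in at about 17 s while holding it there; no verdict is reported.

- **Tin:** after release, its tag measured (454.4, −90.1) mm from the top camera and (452.7, −87.3) mm from the side camera. I had put the mark's centre at about (454, −90), so it is within about 3 mm. The green and blue tins looked undisturbed in the pictures. I steered clear of the beaker and mould but did not measure them again.
- **Reader:** the tool was vertical and the fingers were closed on the grip at 23.5 mm. Just before contact, the tip appeared about 2 mm to the side of the tag's centre.
- **Press:** the height puts the tip about 7 mm in. The force reading, less the reader's weight, gives about 3 N against 2.5 N expected at 7 mm, so the two roughly agree and both are inside the limits. The force reading is noisy, by about 1 N.

No check failed, but I took no picture after the last 1 mm of pressing.

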